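# Hold the cover plate over the instrument housing for screwing

## Robot

A 7-joint arm with a two-finger parallel gripper is mounted at the origin on the work surface. World frame = base frame: x ahead of the robot, y to its left, z up, the work surface at z = 0. Lengths are in m, angles in rad, forces in N, time in s.
With the tool pointing down it reaches from about 0.425 to 0.825 m from the base axis. Payload 3.6 kg.
Tool frame: the origin (TCP) lies at the very end of the fingers, on their centre line; the grasp point (between the pads) lies 19 mm behind it; z points along the fingers, y is the line along which they close (so a half turn about z gives the same grasp; the last joint's range is limited). The gripper opens to 85 mm and grips with 20 to 120 N. Pads are 22 mm wide; open, the fingers measure 114 mm over their backs; the gripper's body (76 mm by 85 mm) begins 54 mm behind the grasp point. The pads swing forward as they close: fully open they stand 13 mm farther back than shut.
Start: joints at [1.268, 0.615, -0.013, 1.423, 0.008, 1.103, -0.04], TCP at [0.177, -0.625, 0.231] pointing down, gripper open.
Joint ranges: [-3.12, 3.12], [-0.3, 2.06], [-1.34, 1.32], [0.26, 2.42], [-1.36, 4.5], [0.01, 1.98], [-2.84, 2.84]. Speed limits (rad/s): [2.79, 2.79, 3.14, 3.14, 3.14, 3.14, 3.14].

## Interface

Orientations are given as a unit quaternion [x, y, z, w].
In Python, from station import bot gives the robot as it stands.
- The arm moves only by the tool carry_out, never from a script. Its argument "targets" is a list of rows, each a list of 7 numbers: the finger opening in m, from 0 to 0.0854, then the shift along the tool's x, y, z in m, then the turn, a rotation vector about the tool's x, y, z in degrees. In form: [[hand, x, y, z, wx, wy, wz], ...]. A call has exactly 10 rows; each row is the pose to reach, as a shift and turn from the pose commanded when the call began, along the tool's axes at that moment; what a row does not reach only later rows make up. A row lasts 1/8 s, in which the tool goes at most 62.5 mm and 10.7 degrees, less where a joint would pass 70% of its speed; a pose out of reach is approached as far as the arm can. A call with a gripper value outside its range is refused whole. The fingers move at their own pace and stop on an object; the grip force is fixed at half the most. Time passes only in rows, so rows that repeat a pose let the fingers close, or fill a call up. It gives the time, the measured TCP pose, the force, the opening and the grip force at its end, in the units of the state.
- bot.get_state(): the state, without advancing time (a new reading comes with each control period).
- bot.snapshot(name): name is "scene" or "top" or "wrist"; returns the picture (420x560x3 uint8, red, green, blue); there is no depth.
- bot.camera_info(name): a dict with "K" (3x3 intrinsics, pixels), "eye" and "orientation" of the camera in the world. Camera axes: x right, y up, looking along -z (the intrinsics and any distortion apply to the point x, -y, -z); pixel columns grow to the right and rows downward; lengths in m; the calibration is good to about 2 mm. A picture is of the moment at which its call begins: read the wrist's pose just before it. camera_info takes no time and is no camera call; for the wrist camera it gives the pose at the moment of the call.
- bot.job_done(): hands the job in; it is judged then, once.
Trained networks look in the newest picture that a camera, given by its name, has taken for a name from the list of things; names that differ only in an ending like _2 or _b are one class to them, and where a whole thing is asked for, a point or a joint stands for the part that bears it (a point fixed in the world has none). Each returns a list of dicts, best first, with "score" (0 to 1); they miss things now and then, are a little off and sometimes report something else, mostly with a low value. They report only what shows in the picture. A call takes as long as a camera call. They do not tell look-alikes from the thing itself.
- bot.search_frame(query, camera): "at" ([x, y, z] in m, in the coordinates of the camera as it stood for that picture, good to about 4 mm: the middle of the surface that is visible of it).
- bot.masks_of(query, camera): "pixels" (420x560 bool, what is visible of it).
The state is a dict: "time_s": time; "q": joint angles; "joint_velocities": joint speeds; "effort": joint torques, N m; "position": TCP position; "ee_rot": TCP orientation; "contact_force": force on the tool from outside, world axes, zero at the start; "wrist_torque": the same for the moment, N m; "finger_gap": finger opening in m; "grip_force": force on a finger pad.
Only numpy, scipy, OpenCV 4.12 (cv2) and the standard library are available. Lean on these libraries where they do the work, as an engineer would, in place of code of your own. Each camera call takes 0.05 s, during which the arm holds its last target. There are 200 camera calls.

## Task

Swing the hasp with the red knob up off its catch and right back past upright, then lift the aluminium cover plate out of the blue cradle by its black handle. Carry it to the open white housing and hold it level, hovering about 1 cm above the flange without touching it, the plate's four holes lined up with the four threaded holes (it fits one way round), so that a colleague can start the screws. Finish while holding it still there, in the gripper, and do not disturb the other things on the bench.

Things in the scene. Friction and masses are not known exactly. Their poses are not given: they have to be found in the camera images.
- cradle: Blue plastic transit cradle fixed to the bench, 100 (x) x 150 (y) mm, the bed on which the cover plate lies 34 mm above the bench; low lips 6 mm high at the four corners leave the plate 2.5 mm of play all round. Origin: centre of its underside; z up, its front faces -x. It stands on the robot's left or right, turned by up to 0.35 rad.
- hasp (a joint): Angle of the hasp: steel strap 14 mm wide, 128 mm long, along the cradle's x over the plate's right (-y) part, its nose over a catch at the front. 0 = closed; grows as the nose swings up and back over the hinge at the far (+x) side; 1.57 = upright; stop at 2.2. Slight friction: it falls shut if let go well before upright, falls back to the stop if let go at 1.7 or more.
- hasp_hinge (a point): Centre of the hasp's hinge axis, 54 mm in +x and 45 mm in -y of the cradle's origin, 46 mm above the bench. The hinge axis is the cradle's y.
- hasp_knob (a point): Centre of the red knob on the hasp: a disc 22 mm in diameter, 22 mm wide, its axis along the cradle's y (the hinge axis), so that, pinched from above across its flat ends, it turns between the fingers. It is 85 mm from the hinge along the strap and 20 mm above the strap's centre line; when closed, 66 mm above the bench, 26 mm above the plate's top.
- plate: Loose aluminium cover plate, 84 (x) x 134 (y) x 6 mm, about 0.26 kg, with a black bar handle on top and four 10 mm through holes: a wide pair at x = -30, y = -52 and +52 mm, a narrow pair at x = +30, y = -34 and +34 mm, so it fits only one way round. Origin: centre of its underside; z up. At the start it lies in the cradle, its axes along the cradle's.
- plate_handle (a point): Centre of the handle's bar, 36 mm above the plate's underside (30 mm above its top): 10 mm wide (x), 68 mm long (y), 14 mm high, standing on two posts at its ends, free below. It lies over the plate's centre.
- housing: White instrument housing fixed to the bench, 100 (x) x 150 (y) x 70 mm, with a dark top flange around a window 34 x 110 mm, a green circuit board inside, and four 8 mm threaded holes with brass rings in the flange. Origin: centre of its underside, the flange's top face 70 mm above it; z up, connectors on its front (-x). It stands on the side that the cradle does not, turned by up to 0.4 rad.
- plate_hole0 (a point): Plate hole 0 (wide pair, right (-y)) at (-30,-52) mm, its centre at the plate's underside. It belongs over thread0.
- plate_hole1 (a point): Plate hole 1 (wide pair, left (+y)) at (-30,+52) mm, its centre at the plate's underside. It belongs over thread1.
- plate_hole2 (a point): Plate hole 2 (narrow pair, right (-y)) at (+30,-34) mm, its centre at the plate's underside. It belongs over thread2.
- plate_hole3 (a point): Plate hole 3 (narrow pair, left (+y)) at (+30,+34) mm, its centre at the plate's underside. It belongs over thread3.
- thread0 (a point): Threaded hole 0 of the housing (wide pair, right (-y)) at (-30,-52) mm, its mouth at the flange's top face, 70 mm above the bench.
- thread1 (a point): Threaded hole 1 of the housing (wide pair, left (+y)) at (-30,+52) mm, its mouth at the flange's top face, 70 mm above the bench.
- thread2 (a point): Threaded hole 2 of the housing (narrow pair, right (-y)) at (+30,-34) mm, its mouth at the flange's top face, 70 mm above the bench.
- thread3 (a point): Threaded hole 3 of the housing (narrow pair, left (+y)) at (+30,+34) mm, its mouth at the flange's top face, 70 mm above the bench.
- screwdriver: Bystander: screwdriver, 180 mm long, lying beyond the cradle and housing. Origin: its underside, handle to -x.
- screw_dish: Bystander: small steel dish, 68 mm wide, 22 mm high, in front between cradle and housing. Origin: its underside, centre.
- mug: Bystander: blue mug, 76 mm wide, 90 mm high. Origin: its underside, centre.
- reagent: Bystander: amber reagent bottle, 60 mm wide, 120 mm high. Origin: its underside, centre.
- weight: Bystander: brass calibration weight, 38 mm wide, 60 mm high. Origin: its underside, centre.
- wrench: Bystander: small wrench, 150 mm long, lying on the left. Origin: its underside, handle to -x.
- mouse: Bystander: black computer mouse, 62 mm wide, 32 mm high. Origin: its underside, centre.
Mind the look-alikes: they are no part of the job. Leave any orange look-alike of the cradle alone.

How it is judged:
By the outcome, as a careful person would: the job done as asked, in the order asked, and still so for the second after the job is handed in, while the arm keeps its last pose, push and grip.
It also fails if it takes over 56 s, if anything falls off the work surface, if the arm or the gripper's body presses on something with over 40 N, if the wrist force passes 120 N, or if a joint passes its speed limit or range.

## Working session

There is one attempt and no reset: what is moved stays moved. The work goes in short steps, Python scripts to look and compute and a tool call to move; the robot and the scene stay as the last step left them, time stands still between calls to the robot, and variables do not carry over. Pictures are saved under pics/ and viewed, at most 10 in all, crops included, and the job is handed in when it is done.

Besides the shell and the picture viewer there is one more tool, called after "Request:" as name(argument=value, ...) on one line, values as JSON. carry_out: Moves the arm, as the interface text tells. Its arguments: {"type":"object","properties":{"targets":{"type":"array"}},"required":["targets"]}

```bash
ls; mkdir -p pics
cat > h.py <<'E'
import numpy as np, cv2
from station import bot
from scipy.spatial.transform import Rotation as R
def cam(n):
    c=bot.camera_info(n); return np.array(c["K"]),np.array(c["eye"]),c["orientation"],c
def Rm(o):
    o=np.array(o); return o if o.shape==(3,3) else R.from_quat(o).as_matrix()
def ray(n,uv,z):
    K,e,o,_=cam(n); p=np.linalg.inv(K)@[uv[0],uv[1],1]; d=Rm(o)@[p[0],-p[1],-p[2]]
    return e+d*(z-e[2])/d[2]
def proj(n,P):
    K,e,o,_=cam(n); q=Rm(o).T@(np.array(P)-e); p=K@[q[0],-q[1],-q[2]]; return p[:2]/p[2]
def find(q,n):
    K,e,o,_=cam(n); return [(round(d["score"],2),np.round(e+Rm(o)@np.array(d["at"]),4)) for d in bot.search_frame(q,n)]
def save(n,f):
    im=bot.snapshot(n); cv2.imwrite("pics/"+f,im[:,:,::-1]); return im
E
python3 - <<'E'
from h import *
print(cam("top")[3]); print({k:np.round(v,3) for k,v in bot.get_state().items()})
a=save("top","top.png"); b=save("scene","scene.png")
for q in ["cradle","housing","plate","plate_handle","hasp_knob","hasp_hinge","thread0","thread1","thread2","thread3","plate_hole0","plate_hole1","plate_hole2","plate_hole3","screw_dish","mug","reagent","weight","mouse"]:
    print(q,find(q,"top")[:3])
E
```

```text
pics
{'K': array([[458.73090798,   0.        , 274.89738326],
       [  0.        , 458.73090798, 206.68318256],
       [  0.        ,   0.        ,   1.        ]]), 'eye': array([ 0.39879994, -0.00917665,  1.53613178]), 'orientation': array([ 0.0378409 , -0.02368504, -0.70498773,  0.7078131 ])}
{'time_s': np.float64(0.0), 'q': array([ 1.268,  0.616, -0.013,  1.425,  0.008,  1.103, -0.04 ]), 'joint_velocities': array([ 0.001,  0.001,  0.001, -0.001,  0.001,  0.001, -0.002]), 'effort': array([ 0.0000e+00, -4.6921e+01,  2.5900e-01, -1.7103e+01,  1.0000e-02,
        1.0000e-02,  0.0000e+00]), 'position': array([ 0.177, -0.625,  0.23 ]), 'ee_rot': array([ 0.991,  0.138, -0.   , -0.001]), 'contact_force': array([-0.157, -0.087,  0.389]), 'wrist_torque': array([-0.032, -0.034,  0.009]), 'grip_force': np.float64(0.0), 'finger_gap': np.float64(0.085)}
cradle [(0.68, array([0.3211, 0.1725, 0.0364])), (0.63, array([0.7239, 0.2377, 0.036 ])), (0.56, array([0.5054, 0.1263, 0.0356]))]
housing [(0.86, array([ 0.566 , -0.1864,  0.0684])), (0.47, array([ 0.5558, -0.4332,  0.0424]))]
plate [(0.71, ar
[... 466 characters left out ...]
ad2 [(0.82, array([ 0.5653, -0.1901,  0.0718]))]
thread3 [(0.82, array([ 0.5653, -0.1901,  0.0718]))]
plate_hole0 [(0.65, array([0.5244, 0.1615, 0.0439]))]
plate_hole1 [(0.65, array([0.5244, 0.1615, 0.0439]))]
plate_hole2 [(0.65, array([0.5244, 0.1615, 0.0439]))]
plate_hole3 [(0.65, array([0.5244, 0.1615, 0.0439]))]
screw_dish [(0.7, array([0.5208, 0.1644, 0.0431])), (0.68, array([ 0.5623, -0.1856,  0.0732])), (0.62, array([ 0.4047, -0.004 ,  0.0149]))]
mug [(0.62, array([ 0.359 , -0.3954,  0.0281]))]
reagent [(0.79, array([0.5836, 0.4479, 0.0861]))]
weight [(0.51, array([ 0.5567, -0.4337,  0.0407]))]
mouse [(0.78, array([ 0.7267, -0.3613,  0.0273])), (0.75, array([0.5826, 0.4469, 0.0852]))]
```

View pics/top.png

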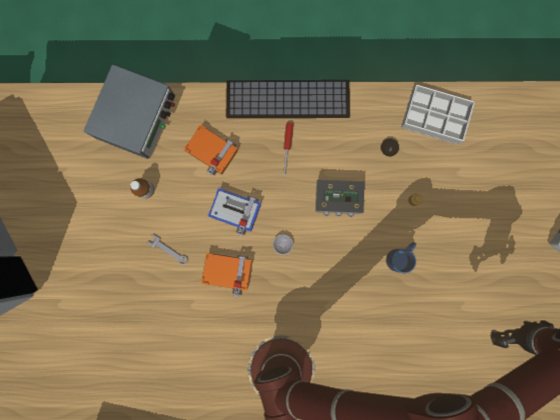

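View pics/scene.png

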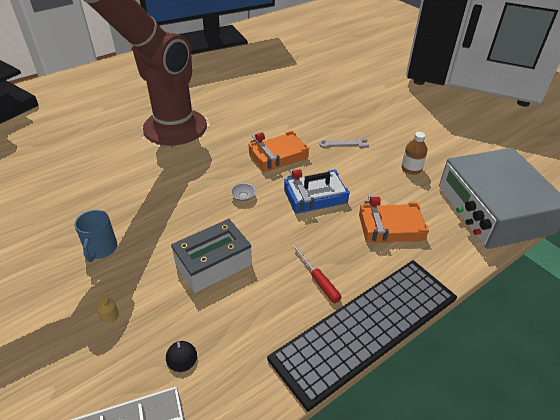

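The top view shows three candidates: the blue cradle with the plate at about (235,210), and orange look-alikes at (212,150) and (228,272). Only the blue one carries a plate and handle, so it is the one meant; its knob is at about (242,229). The housing is at (341,196), connectors at the bottom of the picture (towards -x). I'll confirm this in an enlarged crop and measure the yaws.

Run:
```python
from h import *
im=cv2.imread("pics/top.png")
c=cv2.resize(im[175:250,190:390],None,fx=4,fy=4,interpolation=cv2.INTER_CUBIC); cv2.imwrite("pics/crop.png",c)
bot.snapshot("top")
hsv=cv2.cvtColor(im,cv2.COLOR_BGR2HSV)
def rect(m,z,name):
    m=m.astype(np.uint8); n,l,s,_=cv2.connectedComponentsWithStats(m); k=1+np.argmax(s[1:,4])
    pts=np.argwhere(l==k)[:,::-1]; P=np.array([ray("top",p,z)[:2] for p in pts],np.float32)
    print(name,len(P),[np.round(x,3) for x in cv2.minAreaRect(P)])
b=cv2.inRange(hsv,(105,110,60),(130,255,255)); b[:175]=0;b[250:]=0;b[:,:190]=0;b[:,280:]=0
rect(cv2.morphologyEx(b,cv2.MORPH_CLOSE,np.ones((9,9)))>0,0.036,"blue")
for q,z in(("housing",.07),("plate",.04),("hasp_knob",.066)):
    for d in bot.masks_of(q,"top")[:3]: rect(d["pixels"],z,q+str(d["score"]))
```

```text
blue 111 [array([0.494, 0.198]), array([0.122, 0.054]), np.float64(42.146)]
housing0.6 1709 [array([ 0.557, -0.185]), array([0.161, 0.117]), np.float64(88.112)]
plate0.97 762 [array([0.526, 0.171]), array([0.103, 0.084]), np.float64(71.855)]
plate0.53 403 [array([0.5  , 0.115]), array([0.077, 0.125]), np.float64(49.512)]
hasp_knob0.66 129 [array([0.696, 0.199]), array([0.021, 0.091]), np.float64(47.959)]
hasp_knob0.55 190 [array([0.312, 0.137]), array([0.026, 0.096]), np.float64(84.225)]
```

View pics/crop.png

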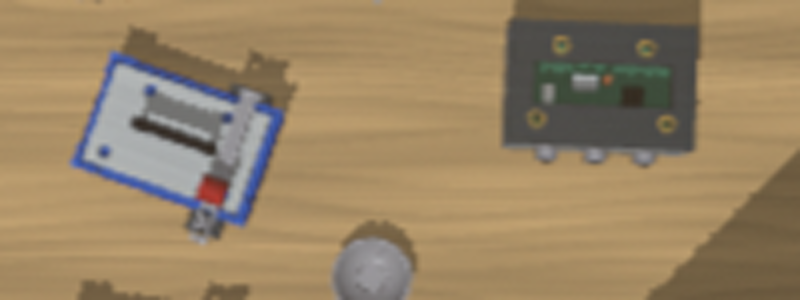

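The crop confirms the blue cradle with plate, red knob at (212,190) and strap; housing threads at (562,45), (647,48), (536,118), (667,124).

```bash
cat >> h.py <<'E'
def fit(loc,W):
    loc=np.array(loc,float);W=np.array(W)[:,:2];a=loc-loc.mean(0);b=W-W.mean(0)
    y=np.arctan2((a[:,0]*b[:,1]-a[:,1]*b[:,0]).sum(),(a*b).sum()); c,s=np.cos(y),np.sin(y);M=np.array([[c,-s],[s,c]])
    t=W.mean(0)-M@loc.mean(0); return t,y,np.round(np.linalg.norm(loc@M.T+t-W,axis=1),4)
def T(c,y,l): return np.array([c[0]+np.cos(y)*l[0]-np.sin(y)*l[1],c[1]+np.sin(y)*l[0]+np.cos(y)*l[1],l[2]])
TH=[(-.03,-.052),(-.03,.052),(.03,-.034),(.03,.034)]
def delta(pos,yx,s=None):
    """shift in tool axes & turn (deg) to get tool-down pose with tool x along yaw yx"""
    s=s or bot.get_state(); Rc=R.from_quat(s["ee_rot"])
    x=np.array([np.cos(yx),np.sin(yx),0]);z=np.array([0,0,-1.]);G=R.from_matrix(np.c_[x,np.cross(z,x),z])
    return np.round(1000*Rc.inv().apply(np.array(pos)-s["position"]),1),np.round((Rc.inv()*G).as_rotvec(degrees=True),2)
E
python3 - <<'E'
from h import *
px=lambda u,v:(190+(u-1.5)/4,175+(v-1.5)/4)
W=[ray("top",px(*p),.037) for p in[(113,53),(282,112),(242,225),(75,163)]]
c,y,r=fit([(.05,.075),(.05,-.075),(-.05,-.075),(-.05,.075)],W);print("cradle",c,y,r)
H=[ray("top",px(*p),.07) for p in[(667,124),(536,118),(647,48),(562,45)]]
h,hy,r=fit(TH,H);print("housing",h,hy,r)
k=T(c,y,(.054-.085,-.045,.066));print("knob",k,ray("top",px(212,190),.07))
s=bot.get_state();print("tool yaw",R.from_quat(s["ee_rot"]).as_matrix())
w=cam("wrist");Rt=R.from_quat(s["ee_rot"]).as_matrix();print("cam in tool",Rt.T@(w[1]-s["position"]),Rt.T@Rm(w[2]))
for yy in(y,y+np.pi):print(delta([k[0],k[1],.2],yy))
E
```

```text
cradle [0.52106377 0.15524847] -0.33646849736811085 [0.0017 0.002  0.0012 0.0033]
housing [ 0.56319878 -0.18927509] -0.04260864013366406 [0.0002 0.0005 0.0004 0.0003]
knob [0.47694505 0.12300661 0.066     ] [0.47670699 0.12369493 0.07      ]
tool yaw [[ 9.62190551e-01  2.72377210e-01  1.04473822e-06]
 [ 2.72377209e-01 -9.62190547e-01  8.61457247e-05]
 [ 2.44693694e-05 -8.26040394e-05 -9.99999996e-01]]
cam in tool [ 0.08278649 -0.00030679 -0.14269853] [[-6.88423168e-05  9.46195435e-01  3.23595727e-01]
 [ 9.99999982e-01  7.97104748e-06  1.89434352e-04]
 [ 1.76662522e-04  3.23595734e-01 -9.46195418e-01]]
(array([ 492.4, -638.4,   31.4]), array([-1.000e-02,  0.000e+00,  3.508e+01]))
(array([ 492.4, -638.4,   31.4]), array([-0.0000e+00, -1.0000e-02, -1.4492e+02]))
```

Run:
```python
from h import *
print(delta([.48,-.32,.26],.276+1.27))
s=dict(bot.get_state());s["position"]=np.array([.48,-.32,.26]);x=np.array([np.cos(1.546),np.sin(1.546),0]);z=np.array([0,0,-1.])
s["ee_rot"]=R.from_matrix(np.c_[x,np.cross(z,x),z]).as_quat()
print(delta([.477,.123,.18],-.3365+np.pi,s))
```

```text
(array([ 374.7, -211.3,  -28.7]), array([ -0.  ,  -0.  , -72.77]))
(array([442.8, -14. ,  80. ]), array([  0.  ,   0.  , -72.14]))
```

Request:
carry_out(targets=[[0.085, 30, -17, -28, 0, 0, -7], [0.085, 0.07, -0.04, -0.028, 0, 0, -15], [0.085, 0.11, -0.062, -0.028, 0, 0, -23], [0.085, 0.15, -0.085, -0.028, 0, 0, -31], [0.085, 0.19, -0.107, -0.028, 0, 0, -39], [0.085, 0.235, -0.132, -0.028, 0, 0, -47], [0.085, 0.28, -0.158, -0.028, 0, 0, -55], [0.085, 0.32, -0.18, -0.028, 0, 0, -63], [0.085, 0.35, -0.197, -0.028, 0, 0, -69], [0.085, 0.375, -0.211, -0.028, 0, 0, -73]])

```text
time_s: 2.5
position: [0.4815, -0.3189, 0.2595]
ee_rot: [0.713, 0.701, 0.0, 0.0]
contact_force: [0.5, -0.4, 1.5]
finger_gap: 0.0849
grip_force: 0.0
```

My first row was in mm instead of m. The per-row limit kept it to a small upward step, nothing was touched, and the arm ended where planned. The rest will be in metres.

Request:
carry_out(targets=[[0.06, 0.03, -0.001, 0.0, 0, 0, -7], [0.06, 0.08, -0.003, 0.0, 0, 0, -15], [0.06, 0.13, -0.004, 0.0, 0, 0, -23], [0.06, 0.18, -0.006, 0.01, 0, 0, -31], [0.06, 0.23, -0.007, 0.02, 0, 0, -39], [0.06, 0.28, -0.009, 0.03, 0, 0, -47], [0.06, 0.33, -0.01, 0.045, 0, 0, -55], [0.06, 0.38, -0.012, 0.06, 0, 0, -63], [0.06, 0.42, -0.013, 0.07, 0, 0, -68], [0.06, 0.443, -0.014, 0.08, 0, 0, -72]])

```text
time_s: 3.75
position: [0.4756, 0.1256, 0.1794]
ee_rot: [0.164, 0.986, 0.001, 0.0]
contact_force: [0.0, -0.9, 0.1]
finger_gap: 0.0601
grip_force: 0.0
```

Run:
```python
from h import *
s=bot.get_state();print(s["position"],s["ee_rot"],s["q"],s["joint_velocities"].max())
im=save("wrist","w1.png")
for q in["hasp_knob","plate_handle","plate","cradle","plate_hole0","plate_hole1","plate_hole3"]:print(q,find(q,"wrist")[:2])
print(proj("wrist",[.477,.123,.066]))
```

```text
[0.47557874 0.12556052 0.17938617] [1.64175828e-01 9.86430756e-01 7.32536175e-04 3.53652328e-04] [ 0.19151256  0.52777039 -0.72917741  1.92439955  0.45774068  0.85966217
  0.46452265] 0.23617725993997815
hasp_knob [(0.86, array([0.6454, 0.2293, 0.0468])), (0.71, array([0.4807, 0.121 , 0.0458]))]
plate_handle [(0.75, array([0.5094, 0.1661, 0.042 ]))]
plate [(0.83, array([0.5122, 0.1629, 0.0387]))]
cradle [(0.88, array([0.6985, 0.2699, 0.0301])), (0.68, array([0.3591, 0.1511, 0.0362]))]
plate_hole0 [(0.57, array([0.5146, 0.161 , 0.0411]))]
plate_hole1 [(0.57, array([0.5147, 0.1607, 0.0412]))]
plate_hole3 [(0.57, array([0.5148, 0.1606, 0.0413]))]
[284.12132904 201.65975393]
```

View pics/w1.png

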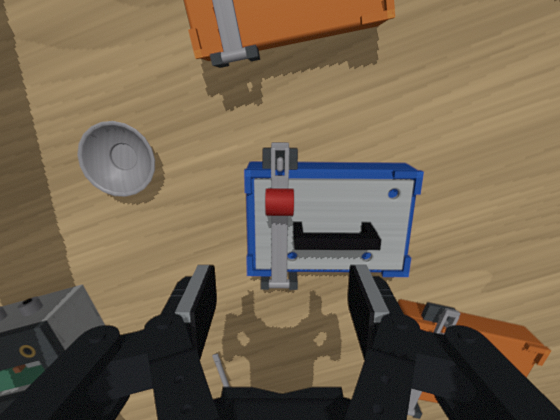

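The wrist picture shows the blue cradle with the red knob at (280,202), handle at (337,240), plate holes at (394,194), (292,257), (367,257). I'll refine from the red blob and the holes.

Run:
```python
from h import *
im=cv2.imread("pics/w1.png").astype(int)
m=(im[:,:,2]>120)&(im[:,:,1]<60)&(im[:,:,0]<60); m[:150]=0;m[250:]=0;m[:,:240]=0;m[:,330:]=0
p=np.argwhere(m)[:,::-1];u=(p.min(0)+p.max(0))/2;print("red",p.min(0),p.max(0),u)
k=ray("wrist",u,.070);print("knob",k)
W=[ray("wrist",q,.04) for q in[(394,194),(292,257),(367,257)]]
c,y,r=fit([(-.03,.052),(.03,-.034),(.03,.034)],W);print("plate",c,y,r)
L=np.array([ray("wrist",q,.041) for q in[(247,170),(249,274),(409,274),(420,175)]])
cc,yc,r=fit([(-.05,-.075),(.05,-.075),(.05,.075),(-.05,.075)],L);print("cradle",cc,yc,r)
print(T(cc,yc,(-.031,-.045,.066)))
print(delta([k[0],k[1],.065],yc+np.pi))
```

```text
red [266 190] [293 210] [279.5 200. ]
knob [0.47330152 0.12051514 0.07      ]
plate [0.52058797 0.1517893 ] -0.34080928814666006 [0.0001 0.0001 0.0001]
cradle [0.51965876 0.15200135] -0.3472902038709929 [0.0025 0.0024 0.0029 0.0051]
[0.47519371 0.1202388  0.066     ]
(array([  2.4,  -1.7, 114.6]), array([-0.03,  0.05,  0.52]))
```

Run:
```python
from h import *
s=bot.get_state();print(s["position"],delta([.4752,.1201,.053],-.342+np.pi))
```

```text
[0.47610508 0.12143354 0.17963213] (array([  0.5,  -1.5, 126.6]), array([-0.03,  0.05,  0.22]))
```

Request:
carry_out(targets=[[0.045, 0.0005, -0.0015, 0.04, 0, 0, 0], [0.045, 0.0005, -0.0015, 0.08, 0, 0, 0], [0.045, 0.0005, -0.0015, 0.11, 0, 0, 0], [0.045, 0.0005, -0.0015, 0.126, 0, 0, 0], [0.045, 0.0005, -0.0015, 0.1265, 0, 0, 0], [0.045, 0.0005, -0.0015, 0.1265, 0, 0, 0], [0.0, 0.0005, -0.0015, 0.1265, 0, 0, 0], [0.0, 0.0005, -0.0015, 0.1265, 0, 0, 0], [0.0, 0.0005, -0.0015, 0.1265, 0, 0, 0], [0.0, 0.0005, -0.0015, 0.1265, 0, 0, 0]])

```text
time_s: 5.4
position: [0.4759, 0.1232, 0.0541]
ee_rot: [0.167, 0.986, 0.002, 0.001]
contact_force: [0.4, 2.1, 7.0]
finger_gap: 0.0207
grip_force: 60.1
```

Request:
carry_out(targets=[[0.0, -0.0018, 0, -0.007, 0, 0, 0], [0.0, -0.0048, 0, -0.0144, 0, 0, 0], [0.0, -0.008, 0, -0.0215, 0, 0, 0], [0.0, -0.012, 0, -0.0279, 0, 0, 0], [0.0, -0.0165, 0, -0.034, 0, 0, 0], [0.0, -0.0214, 0, -0.0398, 0, 0, 0], [0.0, -0.027, 0, -0.045, 0, 0, 0], [0.0, -0.0328, 0, -0.0499, 0, 0, 0], [0.0, -0.0457, 0, -0.058, 0, 0, 0], [0.0, -0.0598, 0, -0.0636, 0, 0, 0]])

```text
time_s: 6.65
position: [0.5285, 0.1046, 0.1152]
ee_rot: [0.166, 0.986, 0.002, -0.003]
contact_force: [0.2, 7.5, -9.7]
finger_gap: 0.0207
grip_force: 58.9
```

Request:
carry_out(targets=[[0.0, -0.0073, 0, -0.0018, 0, 0, 0], [0.0, -0.0149, 0, -0.0031, 0, 0, 0], [0.0, -0.0225, 0, -0.0036, 0, 0, 0], [0.0, -0.0301, 0, -0.0036, 0, 0, 0], [0.0, -0.0377, 0, -0.0028, 0, 0, 0], [0.0, -0.0452, 0, -0.0014, 0, 0, 0], [0.0, -0.0525, 0, 0.0008, 0, 0, 0], [0.0, -0.0596, 0, 0.0034, 0, 0, 0], [0.0, -0.0665, 0, 0.0068, 0, 0, 0], [0.0, -0.0731, 0, 0.0106, 0, 0, 0]])

```text
time_s: 7.9
position: [0.6011, 0.079, 0.1079]
ee_rot: [0.167, 0.986, 0.001, 0.001]
contact_force: [0.5, 1.5, 7.2]
finger_gap: 0.0194
grip_force: 58.3
```

Request:
carry_out(targets=[[0.06, 0, 0, 0, 0, 0, 0], [0.06, 0, 0, 0, 0, 0, 0], [0.06, 0, 0, 0, 0, 0, 0], [0.06, 0, 0, -0.03, 0, 0, 0], [0.06, 0, 0, -0.07, 0, 0, 0], [0.06, 0.0, 0, -0.11, 0, 0, 0], [0.06, 0.03, 0.01, -0.11, 0, 0, 9], [0.06, 0.06, 0.02, -0.11, 0, 0, 18], [0.06, 0.09, 0.035, -0.11, 0, 0, 27], [0.06, 0.103, 0.045, -0.11, 0, 0, 36]])

```text
time_s: 9.15
position: [0.5156, 0.1558, 0.2161]
ee_rot: [0.464, 0.886, -0.0, -0.0]
contact_force: [0.4, 0.1, 0.5]
finger_gap: 0.0598
grip_force: 0.0
```

Run:
```python
from h import *
print(bot.get_state()["position"],delta([.5206,.1518,.17],-.341+np.pi/2))
```

```text
[0.51558779 0.15576903 0.2160713 ] (array([-6.1,  1.9, 46.1]), array([-6.000e-02, -1.000e-02,  5.421e+01]))
```

Request:
carry_out(targets=[[0.06, -0.006, 0.002, 0.01, 0, 0, 9], [0.06, -0.006, 0.002, 0.02, 0, 0, 18], [0.06, -0.006, 0.002, 0.03, 0, 0, 27], [0.06, -0.006, 0.002, 0.04, 0, 0, 36], [0.06, -0.006, 0.002, 0.046, 0, 0, 45], [0.06, -0.006, 0.002, 0.046, 0, 0, 54], [0.06, -0.006, 0.002, 0.046, 0, 0, 54.2], [0.06, -0.006, 0.002, 0.046, 0, 0, 54.2], [0.06, -0.006, 0.002, 0.046, 0, 0, 54.2], [0.06, -0.006, 0.002, 0.046, 0, 0, 54.2]])

```text
time_s: 10.4
position: [0.5228, 0.1504, 0.1699]
ee_rot: [0.816, 0.578, 0.0, -0.0]
contact_force: [0.0, -0.2, 0.2]
finger_gap: 0.0597
grip_force: 0.0
```

Run:
```python
from h import *
s=bot.get_state();print(s["position"],s["q"])
im=save("wrist","w2.png")
print(delta([.5206,.1518,.051],-.341+np.pi/2))
print([proj("wrist",T([.5206,.1518],-.341,(a,b,.04))) for a,b in TH],proj("wrist",[.5206,.1518,.077]))
```

```text
[0.52280271 0.15044981 0.16990761] [-0.1307783   0.53588893 -0.28666353  1.80458344  0.19697653  0.82883771
 -0.85111959]
(array([  0.5,  -2.5, 118.9]), array([-0.  , -0.01,  0.16]))
[array([244.99299571, 250.93382054]), array([240.75068157, 129.31256077]), array([314.63263806, 232.02961184]), array([317.5168273 , 152.70369136])] [279.23303326 208.75253153]
```

View pics/w2.png

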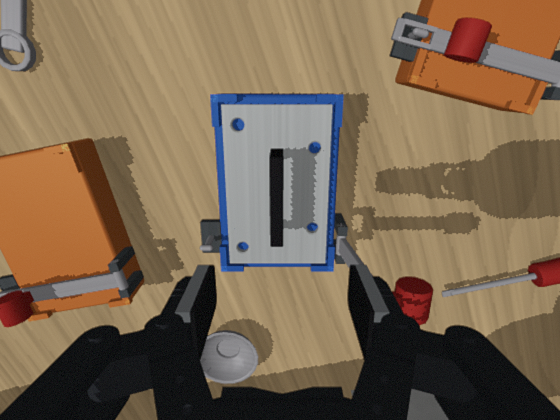

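The hasp is open and back, with its knob at (413,298). The plate is undisturbed, handle at (277,198), holes at (243,246), (238,124), (312,227), (315,147). I'll refit from the holes.

Run:
```python
from h import *
W=[ray("wrist",q,.04) for q in[(243,246),(238,124.5),(312,227),(315,147)]]
c,y,r=fit(TH,W);print(c,y,r,ray("wrist",(277,198),.077))
print(bot.get_state()["position"],delta([c[0],c[1],.051],y+np.pi/2))
```

```text
[0.52015402 0.15659518] -0.3377997136848993 [0.0005 0.0007 0.0005 0.    ] [0.52181267 0.15998929 0.077     ]
[0.52278756 0.15046275 0.16987416] (array([  4.9,  -4.5, 118.9]), array([-0.  , -0.01, -0.03]))
```

Request:
carry_out(targets=[[0.06, 0.0045, -0.004, 0.03, 0, 0, 0], [0.06, 0.0045, -0.004, 0.06, 0, 0, 0], [0.06, 0.0045, -0.004, 0.09, 0, 0, 0], [0.06, 0.0045, -0.004, 0.11, 0, 0, 0], [0.06, 0.0045, -0.004, 0.119, 0, 0, 0], [0.06, 0.0045, -0.004, 0.119, 0, 0, 0], [0.0, 0.0045, -0.004, 0.119, 0, 0, 0], [0.0, 0.0045, -0.004, 0.119, 0, 0, 0], [0.0, 0.0045, -0.004, 0.119, 0, 0, 0], [0.0, 0.0045, -0.004, 0.119, 0, 0, 0]])

```text
time_s: 11.7
position: [0.5209, 0.1563, 0.0516]
ee_rot: [0.816, 0.578, 0.001, 0.0]
contact_force: [-0.4, -0.1, 4.7]
finger_gap: 0.0086
grip_force: 59.5
```

Run:
```python
from h import *
s=bot.get_state();print({k:np.round(s[k],4) for k in("position","ee_rot","contact_force","finger_gap","grip_force")})
```

```text
{'position': array([0.5209, 0.1563, 0.0516]), 'ee_rot': array([8.161e-01, 5.779e-01, 6.000e-04, 2.000e-04]), 'contact_force': array([-0.3557, -0.1384,  4.6806]), 'finger_gap': np.float64(0.0086), 'grip_force': np.float64(59.4749)}
```

Request:
carry_out(targets=[[0.0, 0, 0, -0.005, 0, 0, 0], [0.0, 0, 0, -0.012, 0, 0, 0], [0.0, 0, 0, -0.02, 0, 0, 0], [0.0, 0, 0, -0.035, 0, 0, 0], [0.0, 0, 0, -0.055, 0, 0, 0], [0.0, 0, 0, -0.08, 0, 0, 0], [0.0, 0, 0, -0.105, 0, 0, 0], [0.0, 0, 0, -0.13, 0, 0, 0], [0.0, 0, 0, -0.15, 0, 0, 0], [0.0, 0, 0, -0.155, 0, 0, 0]])

```text
time_s: 12.95
position: [0.5211, 0.1565, 0.2079]
ee_rot: [0.816, 0.578, 0.002, 0.001]
contact_force: [-0.3, 0.4, -2.8]
finger_gap: 0.0086
grip_force: 58.6
```

Run:
```python
from h import *
s=bot.get_state();print({k:np.round(s[k],4) for k in("position","ee_rot","contact_force","finger_gap","grip_force","wrist_torque")})
print(delta([.5632,-.1893,.17],-.0426+np.pi/2))
im=save("wrist","w3.png")
```

```text
{'position': array([0.5211, 0.1565, 0.2079]), 'ee_rot': array([8.161e-01, 5.779e-01, 1.800e-03, 5.000e-04]), 'contact_force': array([-0.3436,  0.3786, -2.8013]), 'finger_gap': np.float64(0.0086), 'grip_force': np.float64(58.5941), 'wrist_torque': array([ 0.0363, -0.0302, -0.0016])}
(array([-312.3,  154.4,   37.6]), array([  0.18,  -0.1 , -16.95]))
```

View pics/w3.png

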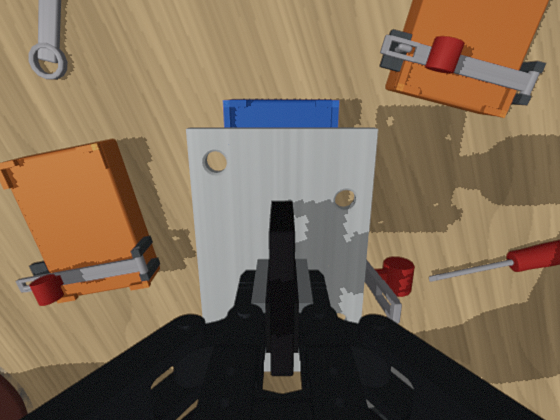

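The plate hangs level in the gripper. Hole 1 is at (215,161), hole 3 at (345,198), and the far edge runs from (188,128) to (377,128). I'll work out its offset in the hand and then the move to the housing.

Run:
```python
from h import *
s=bot.get_state();z=s["position"][2]-.0116
W=np.array([ray("wrist",q,z) for q in[(215,161),(345,198),(188,128.5),(377,128.5)]])
Rt=R.from_quat(s["ee_rot"]).as_matrix();L=(W-s["position"])@Rt   # tool coords
print(np.round(L,4))
# nominal: plate y -> tool x ; plate x -> tool ? 
N=np.array([(-.03,.052),(.03,.034),(-.042,.067),(.042,.067)])
c,y,r=fit(N,W);print("plate",c,np.degrees(y),r)
print("tool xy",s["position"][:2],"yaw plate rel tool", np.degrees(y-(np.arctan2(Rt[1,0],Rt[0,0])-np.pi/2)))
```

```text
[[ 0.0519 -0.0308  0.0116]
 [ 0.0344  0.0288  0.0117]
 [ 0.0663 -0.0417  0.0116]
 [ 0.0663  0.041   0.0118]]
plate [0.52009219 0.156327  ] -19.445019507780334 [0.0002 0.0008 0.001  0.0005]
tool xy [0.52084055 0.15633513] yaw plate rel tool -0.05144452019156628
```

Request:
carry_out(targets=[[0.0, -0.008, 0.004, -0.002, 0, 0, -0.3], [0.0, -0.024, 0.01, -0.004, 0, 0, -1], [0.0, -0.046, 0.02, -0.006, 0, 0, -2], [0.0, -0.072, 0.031, -0.008, 0, 0, -3], [0.0, -0.1, 0.043, -0.01, 0, 0, -4], [0.0, -0.128, 0.056, -0.01, 0, 0, -5], [0.0, -0.157, 0.068, -0.01, 0, 0, -6], [0.0, -0.186, 0.081, -0.01, 0, 0, -7], [0.0, -0.215, 0.093, -0.01, 0, 0, -8], [0.0, -0.244, 0.106, -0.01, 0, 0, -9]])

```text
time_s: 14.25
position: [0.5384, -0.1111, 0.2147]
ee_rot: [0.768, 0.64, -0.001, -0.001]
contact_force: [0.4, -0.6, -2.4]
finger_gap: 0.0089
grip_force: 58.6
```

Run:
```python
from h import *
print(bot.get_state()["position"],delta([.5568,-.3392,.218],-.0426+np.pi/2))
```

```text
[ 0.53837322 -0.11106871  0.21469364] (array([-221.1,   59.3,   -3.4]), array([-0.16,  0.01, -7.95]))
```

Request:
carry_out(targets=[[0.0, -0.02, 0.005, -0.003, 0, 0, -1], [0.0, -0.05, 0.013, -0.003, 0, 0, -2], [0.0, -0.08, 0.021, -0.003, 0, 0, -3], [0.0, -0.11, 0.029, -0.003, 0, 0, -4], [0.0, -0.14, 0.037, -0.003, 0, 0, -5], [0.0, -0.17, 0.045, -0.003, 0, 0, -6], [0.0, -0.195, 0.052, -0.003, 0, 0, -7], [0.0, -0.21, 0.056, -0.003, 0, 0, -7.5], [0.0, -0.215, 0.058, -0.003, 0, 0, -8], [0.0, -0.215, 0.058, -0.003, 0, 0, -8]])

```text
time_s: 15.5
position: [0.5577, -0.3303, 0.2185]
ee_rot: [0.721, 0.692, 0.0, -0.001]
contact_force: [0.3, 0.5, -3.0]
finger_gap: 0.0089
grip_force: 58.6
```

Run:
```python
from h import *
bot.snapshot("wrist")
s=bot.get_state();print(s["position"],s["joint_velocities"].round(3))
im=save("wrist","w4.png")
print([proj("wrist",T([.5632,-.1893],-.0426,(a,b,.07))).round(0) for a,b in TH])
```

```text
[ 0.55793548 -0.32960078  0.2186595 ] [-0.007 -0.007 -0.007  0.004  0.     0.    -0.001]
[array([244.,  81.]), array([239., -78.]), array([321.,  57.]), array([324., -47.])]
```

View pics/w4.png

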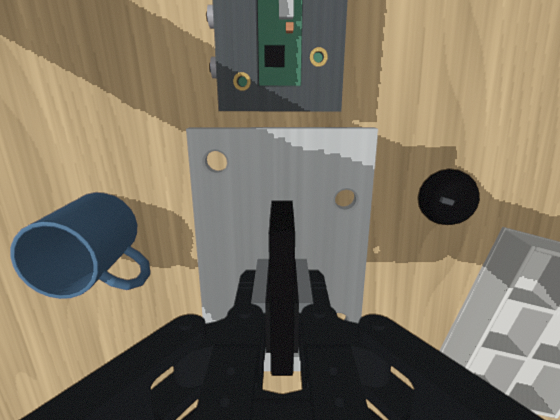

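Threads 0 and 2 are visible at (242,81) and (319,57), within 2 px of the prediction. I'll refine the housing pose from them and work out the return move.

Run:
```python
from h import *
W=[ray("wrist",q,.07) for q in[(242,81),(319,57)]]
c,y,r=fit([TH[0],TH[2]],W);print(c,y,r)
c2,y2,_=(.5632,-.1893),-.0426,0
t=T(c,-.0426,(.0006,0,.14));print(t)
print(delta([t[0],t[1],.14],-.0426+np.pi/2))
```

```text
[ 0.56206858 -0.18924657] -0.04878372758210826 [0.0001 0.0001]
[ 0.56266804 -0.18927212  0.14      ]
(array([140.1,  -0.9,  79. ]), array([-0.  , -0.08,  0.17]))
```

Request:
carry_out(targets=[[0.0, 0.008, 0, 0, 0, 0, 0], [0.0, 0.025, 0, 0, 0, 0, 0], [0.0, 0.05, 0, 0, 0, 0, 0], [0.0, 0.075, 0, 0, 0, 0, 0], [0.0, 0.1, 0, 0.01, 0, 0, 0], [0.0, 0.12, 0, 0.03, 0, 0, 0], [0.0, 0.134, -0.0005, 0.05, 0, 0, 0], [0.0, 0.14, -0.0009, 0.065, 0, 0, 0], [0.0, 0.14, -0.0009, 0.075, 0, 0, 0], [0.0, 0.14, -0.0009, 0.079, 0, 0, 0]])

```text
time_s: 16.85
position: [0.5625, -0.1921, 0.1394]
ee_rot: [0.722, 0.692, -0.0, 0.0]
contact_force: [-0.9, -0.5, -3.4]
finger_gap: 0.0093
grip_force: 58.5
```

Request:
carry_out(targets=[[0.0, 0, 0, 0.004, 0, 0, 0], [0.0, 0, 0, 0.008, 0, 0, 0], [0.0, 0, 0, 0.012, 0, 0, 0], [0.0, 0, 0, 0.016, 0, 0, 0], [0.0, 0, 0, 0.02, 0, 0, 0], [0.0, 0, 0, 0.024, 0, 0, 0], [0.0, 0, 0, 0.024, 0, 0, 0], [0.0, 0, 0, 0.024, 0, 0, 0], [0.0, 0, 0, 0.024, 0, 0, 0], [0.0, 0, 0, 0.024, 0, 0, 0]])

```text
time_s: 18.1
position: [0.5627, -0.1912, 0.116]
ee_rot: [0.722, 0.692, 0.0, 0.0]
contact_force: [0.4, -0.1, -3.4]
finger_gap: 0.0089
grip_force: 58.5
```

Run:
```python
from h import *
save("wrist","w5.png")
print(bot.get_state()["position"],delta([.5627,-.1893,.0976],-.0426+np.pi/2))
w=cv2.imread("pics/w5.png");t=save("top","t5.png")[:,:,::-1]
a=cv2.resize(w[90:240,160:410],None,fx=2.4,fy=2.4,interpolation=cv2.INTER_CUBIC)
b=np.zeros((240,600,3),np.uint8);q=cv2.resize(t[170:228,300:390],None,fx=4,fy=4,interpolation=cv2.INTER_CUBIC);b[:q.shape[0],:q.shape[1]]=q
cv2.imwrite("pics/c5.png",np.vstack([a,b]))
```

```text
[ 0.56271253 -0.19123411  0.1159518 ] (array([ 1.9, -0.1, 18.4]), array([0.01, 0.  , 0.05]))
```

View pics/c5.png

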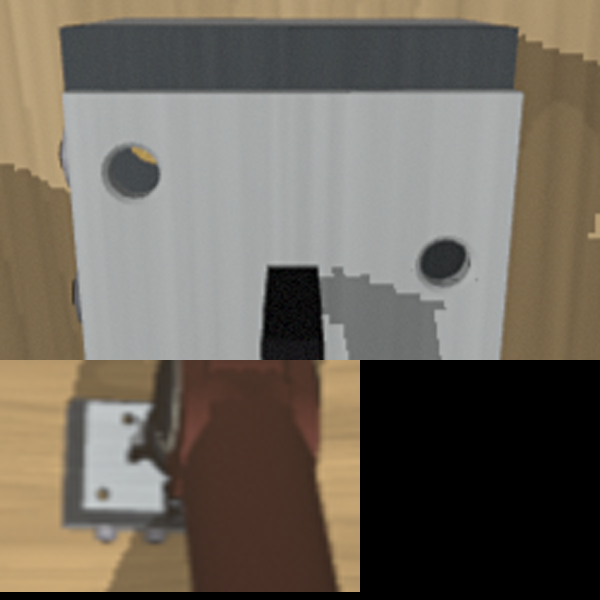

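The plate is centred over the housing, and the brass ring of thread 1 shows in the upper part of hole 1 at (132,170), as expected at this height. Lowering to hover height.

Request:
carry_out(targets=[[0.0, 0.001, 0, 0.003, 0, 0, 0], [0.0, 0.0019, 0, 0.006, 0, 0, 0], [0.0, 0.0019, 0, 0.009, 0, 0, 0], [0.0, 0.0019, 0, 0.012, 0, 0, 0], [0.0, 0.0019, 0, 0.015, 0, 0, 0], [0.0, 0.0019, 0, 0.018, 0, 0, 0], [0.0, 0.0019, 0, 0.018, 0, 0, 0], [0.0, 0.0019, 0, 0.018, 0, 0, 0], [0.0, 0.0019, 0, 0.018, 0, 0, 0], [0.0, 0.0019, 0, 0.018, 0, 0, 0]])

```text
time_s: 19.45
position: [0.5628, -0.1893, 0.098]
ee_rot: [0.722, 0.692, 0.0, 0.0]
contact_force: [-0.2, 0.4, -3.3]
finger_gap: 0.0084
grip_force: 58.5
```

Run:
```python
from h import *
save("wrist","w6.png")
s=bot.get_state();print(s["position"],s["contact_force"],delta([.5627,-.1893,.0976],-.0426+np.pi/2))
w=cv2.imread("pics/w6.png");t=save("top","t6.png")[:,:,::-1]
a=cv2.resize(w[130:210,180:380],None,fx=4,fy=4,interpolation=cv2.INTER_CUBIC)
b=np.zeros((270,800,3),np.uint8);q=cv2.resize(t[175:220,310:350],None,fx=6,fy=6,interpolation=cv2.INTER_CUBIC);b[:270,:240]=q
cv2.imwrite("pics/c6.png",np.vstack([a,b]))
for l in(1,3):
    print(l,"thread",proj("wrist",T([.5621,-.1892],-.0426,TH[l]+(.07,))),proj("top",T([.5632,-.1893],-.0426,TH[l]+(.07,))))
```

```text
[ 0.56281238 -0.18930433  0.09795065] [ 0.3349006  -0.5308718  -2.94498842] (array([-0. , -0.1,  0.4]), array([ 0.02, -0.  ,  0.05]))
1 thread [221.37433533 154.42591786] [323.77888312 204.1151698 ]
3 thread [340.48997736 189.42603718] [330.10094499 185.79989668]
```

View pics/c6.png

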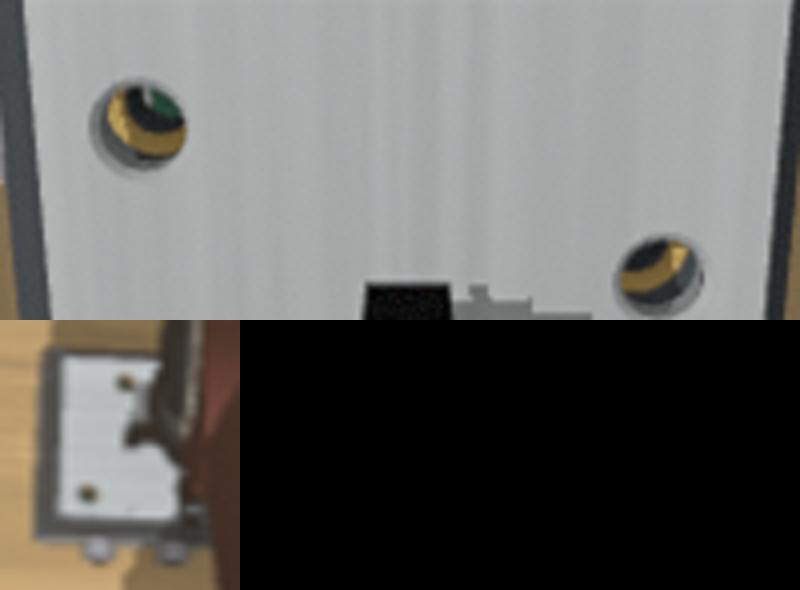

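Run:
```python
from h import *
im=cv2.imread("pics/w6.png").astype(float);s=bot.get_state()
zt=s["position"][2]-.0116;zb=zt-.006
g=im.mean(2);K,e,o,_=cam("wrist")
def planes(x0,y0,n,z):
    return np.array([ray("wrist",(u,v),z)[:2] for v in range(y0,y0+n) for u in range(x0,x0+n)])
H=[];P=[]
for l,(u,v) in((1,(214.5,161)),(3,(345,199))):
    x0,y0,n=int(u)-15,int(v)-15,31
    px=im[y0:y0+n,x0:x0+n].reshape(-1,3);gg=px.mean(1)
    A,B,F=(planes(x0,y0,n,z) for z in(zt,zb,.07))
    near=np.linalg.norm(A-ray("wrist",(u,v),zt)[:2],axis=1)<.0062
    dark=(gg<140)&near
    best=None
    c0=A[dark].mean(0)
    G=np.arange(-.002,.0021,.0002)
    sc=[(np.sum((np.linalg.norm(A-c0-[a,b],axis=1)<.005)!=dark),a,b) for a in G for b in G]
    m=min(sc)[0];c=c0+np.mean([t[1:] for t in sc if t[0]<=m+1],axis=0)
    ap=(np.linalg.norm(A-c,axis=1)<.0046)&(np.linalg.norm(B-c,axis=1)<.0046)
    br=(px[:,2]-px[:,0]>45)
    G=np.arange(-.004,.0041,.0002);sc=[]
    for ro in(.0055,.006,.0065,.007):
      for a in G:
        for b in G:
          d=np.linalg.norm(F-c-[a,b],axis=1);sc.append((np.sum((((d>.004)&(d<ro))!=br)&ap),ro,a,b))
    m2=min(sc)[0];t=np.mean([q[1:] for q in sc if q[0]<=m2+1],axis=0)
    M=np.array([[np.cos(.0426),-np.sin(.0426)],[np.sin(.0426),np.cos(.0426)]])
    print(l,"holefit",m,dark.sum(),"ap",ap.sum(),"brass",(br&ap).sum(),"err",m2,"ro",t[0],"thread-hole in housing frame mm",np.round(1000*M@t[1:],2),"hole-expected",np.round(1000*M@(c-T(s["position"][:2],-.0426,TH[l]+(0,))[:2]),2))
```

```text
1 holefit 64 439 ap 236 brass 98 err 8 ro 0.0065 thread-hole in housing frame mm [-0.58 -0.43] hole-expected [-1.41  0.14]Traceback (most recent call last):
  File "<stdin>", line 11, in <module>
  File "<stdin>", line 11, in <genexpr>
  File "<stdin>", line 6, in planes
  File "h.py", line 9, in ray
    K,e,o,_=cam(n); p=np.linalg.inv(K)@[uv[0],uv[1],1]; d=Rm(o)@[p[0],-p[1],-p[2]]
            ~~~^^^
  File "h.py", line 5, in cam
    c=bot.camera_info(n); return np.array(c["K"]),np.array(c["eye"]),c["orientation"],c
ValueError: time passes only in moves, steps and waits
```

```bash
sed -i 's/^import numpy/import functools, numpy/; s/^import functools, numpy as np, cv2/import functools, numpy as np, cv2/; s/^def cam(n)/@functools.lru_cache(None)\ndef cam(n)/' h.py
python3 - <<'E'
from h import *
im=cv2.imread("pics/w6.png").astype(float);s=bot.get_state();print(s["time_s"])
zt=s["position"][2]-.0116;zb=zt-.006
def planes(x0,y0,n,z): return np.array([ray("wrist",(u,v),z)[:2] for v in range(y0,y0+n) for u in range(x0,x0+n)])
M=np.array([[np.cos(.0426),-np.sin(.0426)],[np.sin(.0426),np.cos(.0426)]])
for l,(u,v) in((1,(214.5,161)),(3,(345,199))):
    x0,y0,n=int(u)-15,int(v)-15,31
    px=im[y0:y0+n,x0:x0+n].reshape(-1,3)
    A,B,F=(planes(x0,y0,n,z) for z in(zt,zb,.07))
    near=np.linalg.norm(A-ray("wrist",(u,v),zt)[:2],axis=1)<.0065
    br=(px[:,2]-px[:,0]>45)
    for th in(130,150,165):
        dark=((px.mean(1)<th)|br)&near; c0=A[dark].mean(0);G=np.arange(-.002,.0021,.0002)
        sc=[(np.sum((np.linalg.norm(A-c0-[a,b],axis=1)<.005)!=dark),a,b) for a in G for b in G]
        m=min(sc)[0];c=c0+np.mean([t[1:] for t in sc if t[0]<=m+1],axis=0)
        ap=(np.linalg.norm(A-c,axis=1)<.0046)&(np.linalg.norm(B-c,axis=1)<.0046)
        G=np.arange(-.004,.0041,.0002)
        sc=[(np.sum((((d>.004)&(d<.0065))!=br)&ap),a,b) for a in G for b in G for d in[np.linalg.norm(F-c-[a,b],axis=1)]]
        m2=min(sc)[0];t=np.mean([q[1:] for q in sc if q[0]<=m2+1],axis=0)
        print(l,th,m,dark.sum(),"ap",ap.sum(),(br&ap).sum(),m2,"thread-hole",np.round(1000*M@t,2),"hole-exp",np.round(1000*M@(c-T(s["position"][:2],-.0426,TH[l]+(0,))[:2]),2))
E
```

```text
19.55
1 130 35 414 ap 240 97 8 thread-hole [-0.99 -0.24] hole-exp [-0.97 -0.03]
1 150 80 465 ap 239 99 10 thread-hole [-0.79 -0.23] hole-exp [-1.38  0.  ]
1 165 136 522 ap 241 95 14 thread-hole [-0.77 -0.83] hole-exp [-1.33  0.46]
3 130 15 350 ap 198 81 11 thread-hole [ 0.02 -0.4 ] hole-exp [-1.45  0.2 ]
3 150 53 399 ap 200 81 11 thread-hole [-0.08 -0.4 ] hole-exp [-1.32  0.2 ]
3 165 110 457 ap 197 78 14 thread-hole [ 0.41 -0.25] hole-exp [-1.8   0.15]
```

Holes and threads agree within 1 mm. I'll make a last small trim and let it settle.

Request:
carry_out(targets=[[0.0, -0.0003, -0.0004, 0.0003, 0, 0, 0], [0.0, -0.0003, -0.0004, 0.0003, 0, 0, 0], [0.0, -0.0003, -0.0004, 0.0003, 0, 0, 0], [0.0, -0.0003, -0.0004, 0.0003, 0, 0, 0], [0.0, -0.0003, -0.0004, 0.0003, 0, 0, 0], [0.0, -0.0003, -0.0004, 0.0003, 0, 0, 0], [0.0, -0.0003, -0.0004, 0.0003, 0, 0, 0], [0.0, -0.0003, -0.0004, 0.0003, 0, 0, 0], [0.0, -0.0003, -0.0004, 0.0003, 0, 0, 0], [0.0, -0.0003, -0.0004, 0.0003, 0, 0, 0]])

```text
time_s: 20.8
position: [0.5623, -0.1896, 0.0975]
ee_rot: [0.722, 0.692, 0.0, 0.0]
contact_force: [-0.2, 0.5, -2.7]
finger_gap: 0.0089
grip_force: 58.5
```

Run:
```python
from h import *
s=bot.get_state();print(s["position"],s["ee_rot"],s["contact_force"],s["finger_gap"],abs(s["joint_velocities"]).max())
print(bot.job_done())
```

```text
[ 0.56234491 -0.18958822  0.09754326] [7.21722933e-01 6.92182062e-01 4.50440162e-05 3.07128837e-06] [-0.17963695  0.4696947  -2.71260766] 0.008929978123236173 0.001160038394640482
the job is handed in; nothing more can be done
None
```

The job is handed in at about 21 s: the hasp is swung back past upright, and the gripper holds the plate level and still about 1 cm above the housing flange, its holes within about 1 mm of the threads by camera (measured at holes 1 and 3, before a 0.5 mm trim).

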